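Clear the depot slab and snap the fuel tank onto its stud

ROBOT

A 6-joint arm with a two-finger parallel gripper is mounted at the origin on the work surface; the furniture and walls round the work are solid. World frame = base frame: x ahead of the robot, y to its left, z up, the work surface at z = 0. Lengths are in m, angles in rad, forces in N, time in s.
With the tool pointing down it reaches from about 0.35 to 0.775 m from the base axis. Payload 5.5 kg.
Tool frame: the origin (TCP) lies at the very end of the fingers, on their centre line; the grasp point (between the pads) lies 19 mm behind it; z points along the fingers, y is the line along which they close (so a half turn about z gives the same grasp; the last joint's range is limited). The gripper opens to 85 mm and grips with 20 to 120 N. Pads are 22 mm wide; open, the fingers measure 114 mm over their backs; the gripper's body (76 mm by 85 mm) begins 54 mm behind the grasp point. The pads swing forward as they close: fully open they stand 13 mm farther back than shut.
Start: joints at [-1.357, 0.313, 0.046, 1.304, 0, 1.431], TCP at [0.199, -0.539, 0.231] pointing down, gripper open.
Joint ranges: [-2.76, 2.76], [-0.86, 1.69], [-1.03, 1.26], [-2.2, 2.34], [-1.47, 1.5], [-3.14, 3.14]. Speed limits (rad/s): [2.57, 2.57, 3.14, 3.14, 3.14, 3.14].

INTERFACE

Orientations are given as a unit quaternion [w, x, y, z].
In Python, from workcell import env gives the robot as it stands. The module is installed in compiled form; this text tells all that it offers.
- The arm moves only by the tool jog_arm, never from a script. Its arguments are lists of equal length, an entry for each row: "gripper": the opening, from 0 (shut) to 1 (fully open); "offset": the shift along the world's x, y, z in cm, a list of three; "twist": the turn about the world's z in degrees. In form: {"gripper": [gripper, ...], "offset": [[dx, dy, dz], ...], "twist": [twist, ...]}. A call has exactly 8 rows; each row is the pose to reach, as a shift and turn from the pose commanded when the call began; what a row does not reach only later rows make up. A row lasts 1/8 s, in which the tool goes at most 62.5 mm and 10.7 degrees, less where a joint would pass 70% of its speed; a pose out of reach is approached as far as the arm can. A call with a gripper value outside its range is refused whole. The fingers move at their own pace and stop on an object; "squeeze" is the grip in N (left out, the last holds). Time passes only in rows, so rows that repeat a pose let the fingers close, or fill a call up. It gives the time, the measured TCP pose, the force, the opening and the grip force at its end, in the units of the state.
- env.get_state(): the state, without advancing time (a new reading comes with each control period).
- env.read_camera(name): name is "side" or "top"; returns a dict with "image" (384x512x3 uint8, red, green, blue), "z_map" (384x512 float32, m along the optical axis (not along the pixel's ray), 0 where there is no reading), "fovy" (degrees; the focal length in pixels is half the picture's height over the tangent of half this angle, whatever the lens; pixels are square), "cx", "cy" (the principal point, pixels), "cam_to_world" (4x4, takes a point from camera to world coordinates). Camera axes: x right, y up, looking along -z (the intrinsics and any distortion apply to the point x, -y, -z); pixel columns grow to the right and rows downward; lengths in m; the calibration is good to about 2 mm. A picture is of the moment at which its call begins.
- env.hand_in(): hands the job in; it is judged then, once.
The state is a dict: "clock": time; "joint_pos": joint angles; "qvel": joint speeds; "tau": joint torques, N m; "tcp_pos": TCP position; "orientation": TCP orientation; "wrist_force": force on the tool from outside, world axes, zero at the start; "ft_torque": the same for the moment, N m; "finger_gap": finger opening in m; "grip_force": force on a finger pad.
Only numpy, scipy, OpenCV 4.12 (cv2) and the standard library are available. Lean on these libraries where they do the work, as an engineer would, in place of code of your own. Each camera call takes 0.05 s, during which the arm holds its last target. There are 200 camera calls.

TASK

Wipe the plaster crumbs off the dark grey slab of the model fuel depot with the cork sanding block held in the gripper, then lay the block down on the board beside the slab. Set the white fuel tank upright over the stud in the slab and press it down past the click until it sits flush on the slab all round. Finish while still holding the tank and pressing it firmly down, because I am about to put the screw in from below; do not crush it, and leave the tin, the wagon, the jar and the glue bottle where they stand.

Things in the scene. Friction and masses are not known exactly. Their poses are not given: they have to be found in the camera images.
- slab: Dark grey foundation slab, fixed to the board: 130 mm along its x, 110 mm along its y, 8 mm thick. Origin: centre of its underside, at board level; z up. The stud stands at its centre; a yellow ring of 60 mm diameter painted round it shows where the tank stands.
- stud: Brass spring stud fixed in the slab's centre. Origin: on its axis at the slab's top face (8 mm above the board), z up. Post 17 mm in diameter, 19 mm high above the slab, its top 5 mm tapering to 9 mm. Four sprung steel balls round it, 7 mm above the slab, stand out to 24 mm diameter and give way inward under load; they hold the tank's floor down once it has passed them.
- tank: White model fuel tank, green band, grey roof; loose, upright, hollow below, about 90 g. Origin: centre of its underside, z up. Round shell 56 mm in diameter, 55 mm high. A thin dark ladder stands out 4 mm on its +x side, so grip across its y. Its floor, 3 mm thick, has a central 20.4 mm hole that is forced over the stud's balls. Any yaw will do; a crumb under it keeps it from going home.
- tank_roof (a point): Flat top of the tank's central manhole (17 mm in diameter), 69 mm above the tank's underside on its axis. While the tank is pressed on, resistance begins with its underside about 11 mm above the slab, peaks at about 8 to 10 N near 9 mm and falls away at about 4 mm (the click); it is home with its underside flat on the slab (8 mm above the board), where it stops hard.
- block: Cork sanding block (brown), loose, lying flat: 40 mm along its x, 68 mm along its y, 25 mm high. Origin: 1 mm below the centre of its underside, z up. Gripped across its 40 mm width.
- crumb1: White irregular plaster crumb number 1, loose, about 15 x 12 x 7 mm, 10 g; origin at its middle. At the start crumbs 1 and 2 lie on the slab's +y half and 3 and 4 on its -y half, all at least 20 mm from the slab's x centre line.
- crumb2: White irregular plaster crumb number 2, loose, about 15 x 12 x 7 mm, 10 g; origin at its middle. At the start crumbs 1 and 2 lie on the slab's +y half and 3 and 4 on its -y half, all at least 20 mm from the slab's x centre line.
- crumb3: White irregular plaster crumb number 3, loose, about 15 x 12 x 7 mm, 10 g; origin at its middle. At the start crumbs 1 and 2 lie on the slab's +y half and 3 and 4 on its -y half, all at least 20 mm from the slab's x centre line.
- crumb4: White irregular plaster crumb number 4, loose, about 15 x 12 x 7 mm, 10 g; origin at its middle. At the start crumbs 1 and 2 lie on the slab's +y half and 3 and 4 on its -y half, all at least 20 mm from the slab's x centre line.
- clips_tin: Blue flat tin, 52 x 82 x 19 mm, left of the slab; bystander. Origin: centre of its underside.
- wagon: Grey open model wagon, 29 x 108 x 27 mm, left of the slab; bystander. Origin: centre of its underside.
- jar: Clear jar with red lid, 65 mm diameter, 99 mm high, beyond the slab; bystander. Origin: centre of its underside.
- glue: White glue bottle with red pointed cap, 34 x 52 x 126 mm, beyond the slab; bystander. Origin: centre of its underside.
Not all that is in view belongs to the job. What is meant by the block is not pink, and is the smaller of those in its own colour.

How it is judged:
By the outcome, as a careful person would: the job done as asked, in the order asked, and still so for the second after the job is handed in, while the arm keeps its last pose, push and grip.
It also fails if it takes over 61 s, if anything falls off the work surface, if the arm or the gripper's body presses on something with over 40 N, if the wrist force passes 120 N, or if a joint passes its speed limit or range.

## Working session

There is one attempt and no reset: what is moved stays moved. The work goes in short steps, Python scripts to look and compute and a tool call to move; the robot and the scene stay as the last step left them, time stands still between calls to the robot, and variables do not carry over. Pictures are saved under pics/ and viewed, at most 10 in all, crops included, and the job is handed in when it is done.

Besides the shell and the picture viewer there is one more tool, called after "Request:" as a command line: name --pt "numbers of a row" for each row, then --argument value for the rest. jog_arm: Moves the arm, as the interface text tells. Its arguments: {"type":"object","properties":{"gripper":{"type":"array"},"offset":{"type":"array"},"twist":{"type":"array"},"squeeze":{"type":"number"}},"required":["gripper","offset","twist"]}

```bash
mkdir -p pics; cat > h.py <<'E'
import numpy as np, cv2
from workcell import env
def cam(n):
    c=env.read_camera(n); c['f']=c['image'].shape[0]/2/np.tan(np.radians(c['fovy'])/2); return c
def save(c,p,box=None,s=1):
    im=c['image'][...,::-1]
    if box: im=im[box[1]:box[3],box[0]:box[2]]
    cv2.imwrite(p,cv2.resize(im,None,fx=s,fy=s,interpolation=cv2.INTER_CUBIC))
def pts(c,uv,z):  # rays to plane z
    uv=np.atleast_2d(uv).astype(float); T=c['cam_to_world']
    d=np.c_[(uv[:,0]-c['cx'])/c['f'],-(uv[:,1]-c['cy'])/c['f'],-np.ones(len(uv))]@T[:3,:3].T
    o=T[:3,3]; return o+d*((z-o[2])/d[:,2])[:,None]
def cloud(c):
    h,w=c['z_map'].shape;u,v=np.meshgrid(np.arange(w),np.arange(h));Z=c['z_map']
    P=np.stack([(u-c['cx'])/c['f']*Z,-(v-c['cy'])/c['f']*Z,-Z],-1)
    return P@c['cam_to_world'][:3,:3].T+c['cam_to_world'][:3,3]
E
python3 - <<'E'
from h import *
for n in('top','side'):
    c=cam(n);save(c,f'pics/{n}0.png',s=1.5);print(n,[k for k in c],c['fovy'],c['cx'],c['cy'],c['f'],c['cam_to_world'].round(3).tolist(),(c['z_map']>0).mean())
print(env.get_state())
E
```

```text
top ['image', 'z_map', 'fovy', 'cx', 'cy', 'cam_to_world', 'f'] 45.44929164839604 250.74125211501726 192.7102458748953 458.43677087636826 [[0.001, 0.987, -0.161, 0.349], [-0.997, 0.013, 0.073, -0.021], [0.074, 0.161, 0.984, 1.318], [0.0, 0.0, 0.0, 1.0]] 0.9959920247395834
side ['image', 'z_map', 'fovy', 'cx', 'cy', 'cam_to_world', 'f'] 47.68663080045784 253.89525804351828 190.01538162728232 434.4324738676084 [[-1.0, 0.01, 0.023, 0.611], [0.013, -0.581, 0.813, 0.691], [0.021, 0.814, 0.581, 0.639], [0.0, 0.0, 0.0, 1.0]] 0.9961446126302084
{'clock': 0.1, 'joint_pos': array([-1.35662336e+00,  3.13940773e-01,  4.50921985e-02,  1.30361766e+00,
       -1.78623445e-05,  1.43119548e+00]), 'qvel': array([-0.00058335, -0.00304077,  0.00312277,  0.0004719 , -0.00194654,
        0.00225016]), 'tau': array([ 2.18031768e-03, -4.81722951e+01,  2.99245369e+01,  1.27310038e-02,
       -1.59753426e-04, -1.44307597e-05]), 'tcp_pos': array([ 0.19908912, -0.53893918,  0.23048909]), 'orientation': array([-8.34041317e-04,  9.84395916e-01,  1.75965859e-01, -4.00499170e-05]), 'wrist_force': array([-0.40758954,  0.6769639 , -0.0089357 ]), 'ft_torque': array([ 0.0711098 , -0.0032314 ,  0.02059622]), 'grip_force': 0.0, 'finger_gap': 0.08526031426339592}
```

View pics/top0.png

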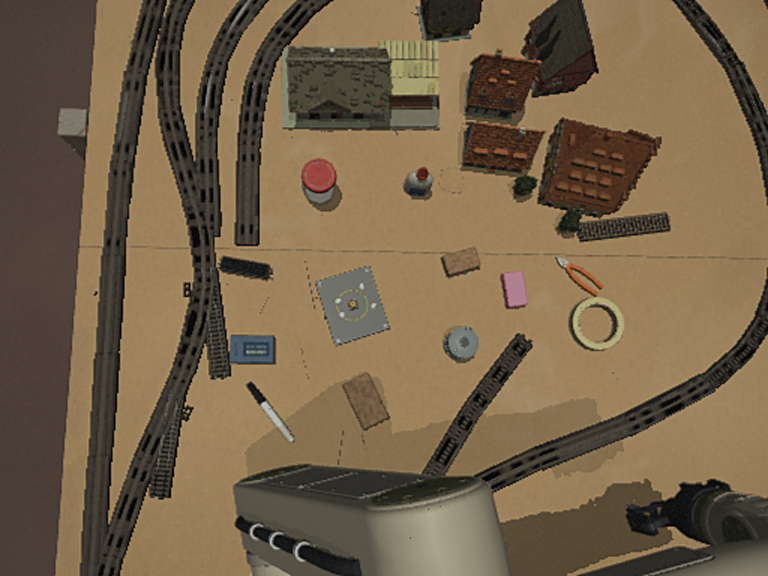

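View pics/side0.png

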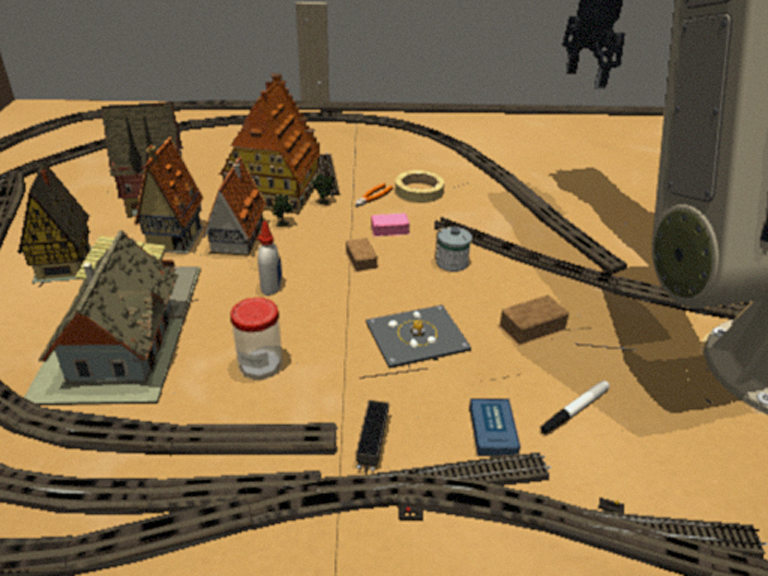

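The top picture (768 px wide) shows these candidates for the block: small brown at (461,262), large brown at (366,400) and pink at (514,289). I choose the smaller brown one at (461,262). The tank is at (462,343) and the slab at (352,305), with four crumbs round the ring. The jar is at (319,178), the glue at (419,181), the tin at (253,349) and the wagon at (246,267).

```bash
python3 - <<'E'
from h import *
c=cam('top');d=cam('side');save(c,'pics/crop1.png',(200,150,360,245),5)
hsv=cv2.cvtColor(c['image'],cv2.COLOR_RGB2HSV);P=cloud(c);Q=cloud(d)
def rect(P,x,y,zlo,zhi,name):
    m=(P[...,0]>x[0])&(P[...,0]<x[1])&(P[...,1]>y[0])&(P[...,1]<y[1])&(P[...,2]>zlo)&(P[...,2]<zhi)
    p=P[m]; 
    if len(p)<5: print(name,len(p));return
    r=cv2.minAreaRect(p[:,:2].astype(np.float32)*1000);print(name,len(p),np.round(r[0],1),np.round(r[1],1),round(r[2],1),'z',np.percentile(p[:,2],[5,50,95]).round(4))
for uv in[(307,175),(308,229),(235,203),(244,267),(213,119),(279,121),(164,178),(169,233)]: print(uv,P[uv[1],uv[0]].round(3))
b=P[175,307];t=P[229,308];s=P[190,222]
for n,A in(('top',P),('side',Q)):
    rect(A,b[0]+np.r_[-.06,.06],b[1]+np.r_[-.06,.06],.015,.04,n+' block')
    rect(A,t[0]+np.r_[-.06,.06],t[1]+np.r_[-.06,.06],.045,.058,n+' tankshell')
    rect(A,t[0]+np.r_[-.06,.06],t[1]+np.r_[-.06,.06],.064,.09,n+' manhole')
    print(n,'board',np.median(A[(abs(A[...,0]-s[0])<.12)&(abs(A[...,1]-s[1])<.12)][:,2]).round(4))
for n,c in(('top',c),('side',d)):
    A=cloud(c);h=cv2.cvtColor(c['image'],cv2.COLOR_RGB2HSV)
    near=(abs(A[...,0]-s[0])<.12)&(abs(A[...,1]-s[1])<.12)
    g=(near&(h[...,1]<60)&(h[...,2]>50)&(h[...,2]<150)).astype(np.uint8)
    cs=max(cv2.findContours(g,0,2)[0],key=cv2.contourArea)
    w=pts(c,cs[:,0],.008);r=cv2.minAreaRect((w[:,:2]*1000).astype(np.float32));print(n,'slab',r)
    hull=np.zeros_like(g);cv2.fillPoly(hull,[cv2.convexHull(cs)],1)
    m=(hull>0)&(h[...,1]<60)&(h[...,2]>165)
    k,l,st,ce=cv2.connectedComponentsWithStats(m.astype(np.uint8))
    for i in range(1,k): print(' white',st[i,4],ce[i].round(1),pts(c,ce[i],.012)[0,:2].round(4))
    y=(hull>0)&(h[...,1]>90)&(h[...,0]>15)&(h[...,0]<35);v,u=np.nonzero(y)
    w=pts(c,np.c_[u,v],.008);print(' ring minEncl',cv2.minEnclosingCircle((w[:,:2]*1000).astype(np.float32)))
E
```

```text
(307, 175) [ 0.614 -0.279  0.029]
(308, 229) [ 0.455 -0.272  0.065]
(235, 203) [ 0.53  -0.071  0.028]
(244, 267) [ 0.351 -0.097  0.034]
(213, 119) [ 0.753 -0.006  0.101]
(279, 121) [ 0.758 -0.192  0.083]
(164, 178) [0.601 0.131 0.021]
(169, 233) [0.444 0.113 0.019]
top block 325 [ 620.9 -280.8] [40.2 69.2] 17.0 z [0.0194 0.0243 0.0286]
top tankshell 151 [ 459.5 -275.5] [55.3 57.6] 44.4 z [0.0491 0.0561 0.0578]
top manhole 37 [ 457.4 -274.8] [24.3 32. ] 81.3 z [0.0646 0.0675 0.071 ]
top board 0.001
side block 254 [ 621.4 -278.8] [41.1 70. ] 16.1 z [0.0163 0.0234 0.0254]
side tankshell 159 [ 460.2 -272.9] [54.9 56.8] 24.6 z [0.046  0.0555 0.0578]
side manhole 27 [ 457.1 -266.6] [17.6 30.7] 21.3 z [0.065  0.0674 0.0693]
side board -0.0004
top slab ((532.8290405273438, -69.96577453613281), (130.39942932128906, 108.70685577392578), 18.407264709472656)
 white 1 [244. 180.] [ 0.6001 -0.0975]
 white 7 [240.6 190.3] [ 0.5697 -0.0877]
 white 7 [225. 200.] [ 0.5408 -0.043 ]
 white 5 [248.6 203.2] [ 0.5323 -0.111 ]
 white 6 [227.5 209. ] [ 0.5148 -0.0505]
 white 1 [256. 216.] [ 0.4954 -0.1324]
 white 1 [225. 227.] [ 0.4631 -0.0439]
 ring minEncl ((533.7921142578125, -73.66787719726562), 78.85154724121094)
side slab ((532.6827392578125, -66.1397476196289), (129.052001953125, 113.10623168945312), 17.741464614868164)
 white 12 [277.3 208.9] [ 0.5321 -0.1116]
 white 19 [261.5 215.2] [ 0.5699 -0.0877]
 white 1 [276. 220.] [ 0.5375 -0.0708]
 white 18 [287.  225.7] [ 0.5139 -0.0512]
 white 20 [275.3 228.1] [ 0.5406 -0.0426]
 ring minEncl ((533.8733520507812, -68.47007751464844), 79.99736785888672)
```

View pics/crop1.png

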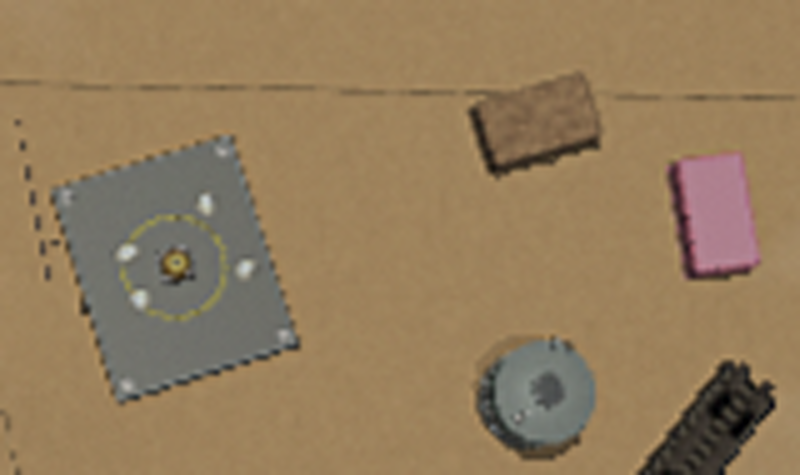

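The crop shows the small brown block at (536,123), with the pink one and the tank clearly distinct from it; the stud is at (176,262). Moving above the block now.

Request:
jog_arm --gripper '[1,1,1,1,1,1,1,1]' --pt "5.3 3.2 -1" --pt "10.6 6.5 -2" --pt "15.9 9.7 -4" --pt "21.2 13 -5" --pt "26.5 16.2 -7" --pt "31.8 19.5 -9" --pt "37 22.7 -10" --pt "42.2 25.9 -11" --twist '[10.6,21.2,31.8,42.4,53,63.6,74.2,84.8]'

```text
clock: 1.2
tcp_pos: [0.6155, -0.2835, 0.1219]
orientation: [-0.0, 0.606, 0.796, -0.0]
wrist_force: [0.6, -0.6, 0.8]
finger_gap: 0.0856
grip_force: 0.0
```

```bash
python3 - <<'E'
from h import *
s=env.get_state();print(s['clock'],s['tcp_pos'].round(4),s['orientation'].round(4),s['wrist_force'].round(2),s['joint_pos'].round(2))
d=cam('side');c=cam('top');save(d,'pics/side1.png',(225,125,365,230),5.7)
for n,k in(('top',c),('side',d)):
    A=cloud(k);h=cv2.cvtColor(k['image'],cv2.COLOR_RGB2HSV)
    R=np.hypot(A[...,0]-.533,A[...,1]+.068)
    v,u=np.nonzero((R>.024)&(R<.038)&(h[...,1]>70)&(h[...,0]>15)&(h[...,0]<35)&(A[...,2]<.014))
    w=pts(k,np.c_[u,v],.008)[:,:2]*1000
    M=np.c_[2*w,np.ones(len(w))];x=np.linalg.lstsq(M,(w**2).sum(1),rcond=None)[0];print(n,'ring',len(w),x[:2],np.sqrt(x[2]+x[0]**2+x[1]**2))
    v,u=np.nonzero((R<.014)&(h[...,1]>90)&(A[...,2]>.012));print(' stud px',len(u),pts(k,[[u.mean(),v.mean()]],.02)[0].round(4), 'top-z',A[v,u,2].max() if len(u) else 0)
    # board edge check of known reds/tin not needed; tank silhouette
    T=(np.hypot(A[...,0]-.459,A[...,1]+.274)<.05)&(A[...,2]>.01)&(A[...,2]<.05)&(h[...,2]<60)
    v,u=np.nonzero(T);print(' dark on tank',len(u),A[v,u].mean(0).round(3) if len(u) else '')
E
```

```text
1.2 [ 0.6155 -0.2835  0.1219] [-2.000e-04  6.059e-01  7.956e-01 -1.000e-04] [ 0.63 -0.55  0.77] [-0.55  0.56  0.15  1.17 -0.    0.75]
top ring 52 [533.46237203 -70.04912312] 29.331082618280902
 stud px 22 [ 0.533  -0.0711  0.02  ] top-z 0.03033347666599151
 dark on tank 0 
side ring 94 [533.05851444 -70.6619936 ] 29.374679814395762
 stud px 35 [ 0.5328 -0.0689  0.02  ] top-z 0.028824182298711865
 dark on tank 37 [ 0.463 -0.254  0.047]
```

View pics/side1.png

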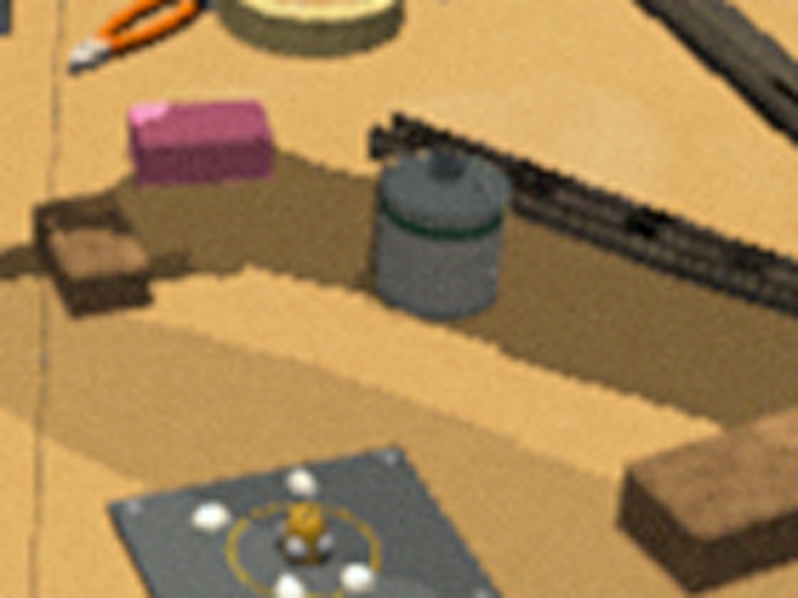

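The side crop shows the tank at (440,235) with no ladder on this face, so the ladder is on the far (robot +x/-y) side. The block at (95,255) is free and the four crumbs surround the stud at (305,535).

Request:
jog_arm --gripper '[1,1,1,1,1,0,0,0]' --pt "0 0 -3" --pt "0 0 -6" --pt "0 0 -9" --pt "0 0 -11.4" --pt "0 0 -11.4" --pt "0 0 -11.4" --pt "0 0 -11.4" --pt "0 0 -11.4" --twist '[1.5,1.5,1.5,1.5,1.5,1.5,1.5,1.5]' --squeeze 50

```text
clock: 2.3
tcp_pos: [0.6154, -0.2855, 0.0107]
orientation: [0.002, 0.598, 0.802, 0.0]
wrist_force: [0.2, -0.1, 0.1]
finger_gap: 0.0386
grip_force: 51.9
```

Request:
jog_arm --gripper '[0,0,0,0,0,0,0,0]' --pt "0 0 0.5" --pt "0 0 2" --pt "0 0 4" --pt "0 0 6" --pt "0 0 6" --pt "0 0 6" --pt "0 0 6" --pt "0 0 6" --twist '[0,0,0,0,0,0,0,0]'

```text
clock: 3.3
tcp_pos: [0.6136, -0.2845, 0.0678]
orientation: [-0.001, 0.598, 0.802, -0.0]
wrist_force: [0.6, -0.5, -1.4]
finger_gap: 0.0387
grip_force: 51.9
```

```bash
cat >> h.py <<'E'
ST=np.array([.5332,-.0703]);YW=np.radians(18.1);EX=np.array([np.cos(YW),np.sin(YW)]);EY=np.array([-EX[1],EX[0]])
def blockpose(lo,hi,dr=.06):
    s=env.get_state();t=s['tcp_pos']
    for n in('top','side'):
        k=cam(n);A=cloud(k);h=cv2.cvtColor(k['image'],cv2.COLOR_RGB2HSV)
        m=(np.hypot(A[...,0]-t[0],A[...,1]-t[1])<dr)&(A[...,2]>lo)&(A[...,2]<hi)&(h[...,1]>60)
        m=cv2.morphologyEx(m.astype(np.uint8),cv2.MORPH_OPEN,np.ones((2,2)))>0
        p=A[m];r=cv2.minAreaRect((p[:,:2]*1000).astype(np.float32));print(n,len(p),np.round(r[0],1),np.round(r[1],1),round(r[2],1),np.percentile(p[:,2],[2,50,98]).round(4))
E
python3 - <<'E'
from h import *
s=env.get_state();print(s['clock'],s['tcp_pos'].round(4),s['orientation'].round(4),s['wrist_force'].round(2),s['qvel'].round(3))
blockpose(.04,.1)
d=cam('side');save(d,'pics/side2.png',(195,75,365,200),4.5)
E
```

```text
3.3 [ 0.6136 -0.2845  0.0678] [-8.000e-04  5.979e-01  8.016e-01 -0.000e+00] [ 0.63 -0.54 -1.45] [ 0.001 -0.002  0.004  0.002 -0.001 -0.001]Traceback (most recent call last):
  File "<stdin>", line 3, in <module>
  File "h.py", line 24, in blockpose
    p=A[m];r=cv2.minAreaRect((p[:,:2]*1000).astype(np.float32));print(n,len(p),np.round(r[0],1),np.round(r[1],1),round(r[2],1),np.percentile(p[:,2],[2,50,98]).round(4))
                                                                                                                               ~~~~~~~~~~~~~^^^^^^^^^^^^^^^^^^
    return _quantile_unchecked(
        a, q, axis, out, overwrite_input, method, keepdims, weights)
    return _ureduce(a,
                    func=_quantile_ureduce_func,
    ...<5 lines>...
                    overwrite_input=overwrite_input,
                    method=method)
    r = func(a, **kwargs)
    result = _quantile(arr,
                       quantiles=q,
    ...<2 lines>...
                       out=out,
                       weights=wgt)
    slices_having_nans = np.isnan(arr[-1, ...])
                                  ~~~^^^^^^^^^
IndexError: index -1 is out of bounds for axis 0 with size 0
```

```bash
sed -i "s/    for n in('top','side'):/    for n in('side',):/" h.py; python3 - <<'E'
from h import *
d=cam('side');save(d,'pics/side2.png',(195,75,365,200),4.5)
blockpose(.04,.1)
E
```

```text
side 383 [ 611.8 -348.6] [214.1  56.8] 86.8 [-0.0018  0.0793  0.094 ]
```

View pics/side2.png

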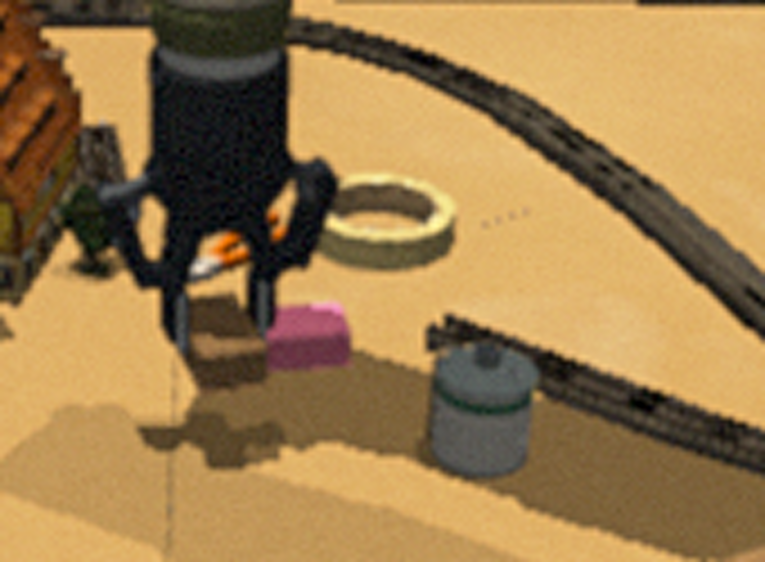

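The picture shows the block held level between the fingers; its front lower corners are at crop (197,388) and (266,382), top front at (192,345) and (268,337). The tank is untouched.

```bash
python3 - <<'E'
from h import *
d=cam('side')
px=np.array([[197,388],[266,382],[190,347],[268,340]])/4.5+[195,75]
A=cloud(d);h=cv2.cvtColor(d['image'],cv2.COLOR_RGB2HSV)
for z,p in((.057,px[:2]),(.082,px[2:])):
    w=pts(d,p,z)[:,:2];e=np.subtract(w[0],w[1]);m=w.mean(0);yw=np.radians(16.6);print(w.round(4),'centre',(m-.034*np.array([-np.sin(yw),np.cos(yw)])).round(4),np.degrees(np.arctan2(e[1],e[0])))
q=(px.mean(0)).astype(int);print(q)
for v in range(q[1]-8,q[1]+7,2):print(v,[tuple(A[v,u].round(3)) for u in (240,246,252)],h[v,246])
E
```

```text
[[ 0.6246 -0.249 ]
 [ 0.5856 -0.2563]] centre [ 0.6148 -0.2852] 10.552288220404344
[[ 0.6286 -0.2519]
 [ 0.585  -0.2606]] centre [ 0.6165 -0.2888] 11.258928673384597
[246 155]
147 [(np.float64(0.622), np.float64(-0.28), np.float64(0.08)), (np.float64(0.607), np.float64(-0.279), np.float64(0.081)), (np.float64(0.591), np.float64(-0.278), np.float64(0.082))] [ 17 152  74]
149 [(np.float64(0.622), np.float64(-0.27), np.float64(0.08)), (np.float64(0.607), np.float64(-0.269), np.float64(0.082)), (np.float64(0.591), np.float64(-0.281), np.float64(0.075))] [ 15 112  75]
151 [(np.float64(0.622), np.float64(-0.258), np.float64(0.082)), (np.float64(0.607), np.float64(-0.26), np.float64(0.081)), (np.float64(0.591), np.float64(-0.26), np.float64(0.081))] [ 15 130 165]
153 [(np.float64(0.622), np.float64(-0.249), np.float64(0.081)), (np.float64(0.607), np.float64(-0.248), np.float64(0.082)), (np.float64(0.591), np.float64(-0.253), np.float64(0.079))] [ 16 126 103]
155 [(np.float64(0.622), np.float64(-0.244), np.float64(0.078)), (np.float64(0.606), np.float64(-0.249), np.float64(0.075)), (np.float64(0.591), np.float64(-0.254), np.float64(0.073))] [ 18 163  58]
157 [(np.float64(0.621), np.float64(-0.242), np.float64(0.074)), (np.float64(0.606), np.float64(-0.251), np.float64(0.069)), (np.float64(0.591), np.float64(-0.255), np.float64(0.066))] [ 13 118  67]
159 [(np.float64(0.622), np.float64(-0.247), np.float64(0.065)), (np.float64(0.606), np.float64(-0.247), np.float64(0.065)), (np.float64(0.591), np.float64(-0.25), np.float64(0.064))] [ 18 134  63]
161 [(np.float64(0.621), np.float64(-0.244), np.float64(0.061)), (np.float64(0.606), np.float64(-0.248), np.float64(0.059)), (np.float64(0.589), np.float64(-0.345), np.float64(-0.001))] [ 16 142  88]
```

Request:
jog_arm --gripper '[0,0,0,0,0,0,0,0]' --pt "-2 3.3 0" --pt "-5 8.2 0" --pt "-8 13.1 0" --pt "-11 18 0" --pt "-14 23 0" --pt "-14.8 24.3 -1.5" --pt "-14.8 24.3 -2.3" --pt "-14.8 24.3 -2.3" --twist '[0,0.5,1,1.5,1.5,1.5,1.5,1.5]'

```text
clock: 4.5
tcp_pos: [0.4667, -0.0424, 0.0455]
orientation: [0.0, 0.587, 0.809, -0.0]
wrist_force: [0.2, -0.2, -0.2]
finger_gap: 0.0389
grip_force: 52.0
```

Request:
jog_arm --gripper '[0,0,0,0,0,0,0,0]' --pt "0 0 -1.3" --pt "0 0 -2.55" --pt "0 0 -2.55" --pt "0.95 0.31 -2.55" --pt "1.9 0.62 -2.55" --pt "2.85 0.93 -2.55" --pt "3.8 1.24 -2.55" --pt "4.75 1.55 -2.55" --twist '[0,0,0,0,0,0,0,0]'

```text
clock: 5.5
tcp_pos: [0.5144, -0.0259, 0.0202]
orientation: [0.0, 0.587, 0.809, 0.0]
wrist_force: [-0.6, -1.0, -0.4]
finger_gap: 0.0388
grip_force: 52.4
```

```bash
python3 - <<'E'
from h import *
d=cam('side');save(d,'pics/side3.png',(220,160,345,255),6)
E
```

```text
(no output)
```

View pics/side3.png

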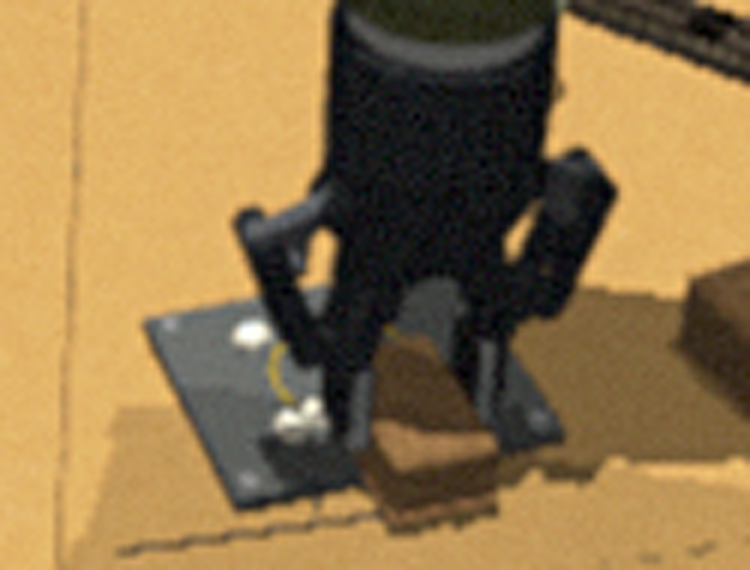

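The picture shows two crumbs being pushed together at (300,418) ahead of the block at (430,460). The other two are at (250,333) and hidden. The sweep is working, so I continue.

Request:
jog_arm --gripper '[0,0,0,0,0,0,0,0]' --pt "0.95 0.31 0" --pt "1.9 0.62 0" --pt "2.85 0.93 0" --pt "3.8 1.24 0" --pt "4.75 1.55 0" --pt "5.7 1.86 0" --pt "6.65 2.17 0" --pt "7.4 2.42 0" --twist '[0,0,0,0,0,0,0,0]'

```text
clock: 6.55
tcp_pos: [0.5882, -0.0019, 0.02]
orientation: [-0.0, 0.587, 0.809, 0.0]
wrist_force: [0.6, -0.0, 0.3]
finger_gap: 0.039
grip_force: 52.4
```

```bash
cat >> h.py <<'E'
def crumbs(n='side',rad=.16):
    k=cam(n);A=cloud(k);h=cv2.cvtColor(k['image'],cv2.COLOR_RGB2HSV)
    m=(np.hypot(A[...,0]-ST[0],A[...,1]-ST[1])<rad)&(h[...,1]<60)&(h[...,2]>150)&(A[...,2]<.03)
    K,l,st,ce=cv2.connectedComponentsWithStats(m.astype(np.uint8))
    for i in range(1,K):
        if st[i,4]>2:
            p=A[l==i].mean(0);w=p[:2]-ST;print(n,st[i,4],ce[i].round(0),'x\'y\' mm',(w@EX*1000).round(0),(w@EY*1000).round(0),'z',p[2].round(3))
E
python3 -c "
from h import *
crumbs();crumbs('top')"
```

```text
side 4 [260. 216.] x'y' mm 32.0 -27.0 z 0.013
top 3 [256. 216.] x'y' mm -56.0 -49.0 z 0.006
```

Request:
jog_arm --gripper '[0,0,0,0,0,0,0,0]' --pt "0 0 2.5" --pt "0 0 4" --pt "0.9 -3.2 4" --pt "1.8 -6.4 4" --pt "2.7 -9.6 4" --pt "2.7 -9.6 3" --pt "2.7 -9.6 1.5" --pt "2.7 -9.6 1.5" --twist '[0,0,0,0,0,0,0,0]'

```text
clock: 7.65
tcp_pos: [0.6125, -0.0967, 0.033]
orientation: [-0.002, 0.587, 0.81, -0.001]
wrist_force: [0.3, 0.3, -1.1]
finger_gap: 0.039
grip_force: 52.4
```

```bash
python3 -c "
from h import *
crumbs();crumbs('top')"
```

```text
side 4 [278. 208.] x'y' mm -15.0 -41.0 z 0.011
side 15 [261. 215.] x'y' mm 30.0 -28.0 z 0.011
side 35 [247. 237.] x'y' mm 81.0 27.0 z 0.005
```

Request:
jog_arm --gripper '[0,0,0,0,0,0,0,0]' --pt "0 -0.1 -1.5" --pt "0 -0.1 -1.5" --pt "-0.95 -0.41 -1.5" --pt "-1.9 -0.72 -1.5" --pt "-2.85 -1.03 -1.5" --pt "-3.8 -1.34 -1.5" --pt "-4.75 -1.65 -1.5" --pt "-5.7 -1.96 -1.5" --twist '[0,0,0,0,0,0,0,0]'

```text
clock: 8.75
tcp_pos: [0.557, -0.1179, 0.0203]
orientation: [0.0, 0.587, 0.809, 0.0]
wrist_force: [0.4, -0.1, -1.7]
finger_gap: 0.0385
grip_force: 52.4
```

Request:
jog_arm --gripper '[0,0,0,0,0,0,0,0]' --pt "-0.95 -0.31 0" --pt "-1.9 -0.62 0" --pt "-2.85 -0.93 0" --pt "-3.8 -1.24 0" --pt "-4.75 -1.55 0" --pt "-5.7 -1.86 0" --pt "-6.65 -2.17 0" --pt "-7.6 -2.48 0" --twist '[0,0,0,0,0,0,0,0]'

```text
clock: 9.75
tcp_pos: [0.481, -0.1427, 0.0202]
orientation: [0.0, 0.587, 0.809, 0.0]
wrist_force: [-0.2, 0.4, -1.3]
finger_gap: 0.0386
grip_force: 52.4
```

```bash
python3 -c "
from h import *
crumbs();crumbs('top')"
```

```text
side 39 [247. 237.] x'y' mm 81.0 26.0 z 0.005
side 4 [261. 240.] x'y' mm 57.0 46.0 z 0.008
top 23 [218. 179.] x'y' mm 82.0 25.0 z 0.006
```

Request:
jog_arm --gripper '[0,0,0,0,0,0,0,0]' --pt "0 0 2.5" --pt "0 0 4" --pt "3 -1.2 4" --pt "6 -2.3 4" --pt "8.6 -3.4 4" --pt "8.6 -3.4 2" --pt "8.6 -3.4 0.5" --pt "8.6 -3.4 0.5" --twist '[0,0,0,0,0,0,0,0]'

```text
clock: 10.85
tcp_pos: [0.5661, -0.1756, 0.0236]
orientation: [-0.002, 0.587, 0.809, -0.0]
wrist_force: [-0.3, 0.0, -0.9]
finger_gap: 0.0386
grip_force: 52.4
```

```bash
python3 -c "
from h import *
crumbs();crumbs('top')
d=cam('side');save(d,'pics/side4.png',(210,130,345,255),4.8)"
```

```text
side 31 [303. 207.] x'y' mm -80.0 -36.0 z 0.004
side 40 [247. 237.] x'y' mm 82.0 26.0 z 0.005
side 5 [261. 239.] x'y' mm 56.0 45.0 z 0.007
top 23 [218. 179.] x'y' mm 82.0 25.0 z 0.006
```

View pics/side4.png

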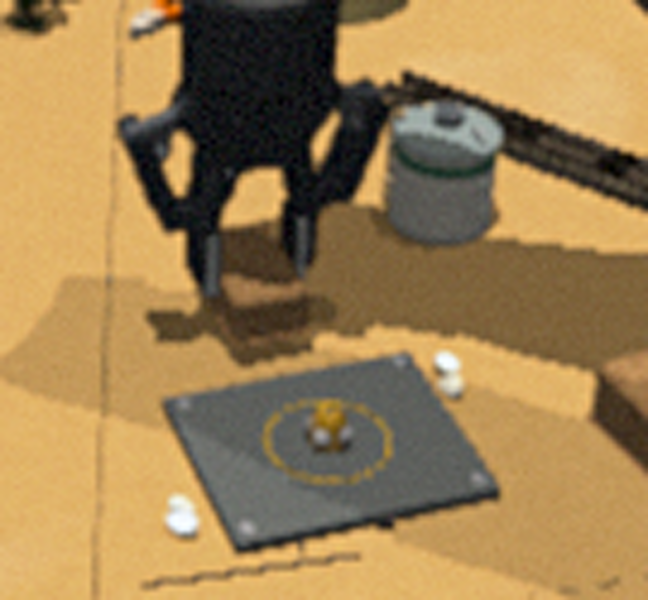

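The picture shows all four crumbs on the board off the slab, at (445,365), (450,385), (180,500) and (182,520). The slab is clean. Next I lay the block down and release it.

Request:
jog_arm --gripper '[0,0,0,0,0,1,1,1]' --pt "0 0 -0.7" --pt "0 0 -1.2" --pt "0 0 -1.45" --pt "0 0 -1.45" --pt "0 0 -1.45" --pt "0 0 -1.45" --pt "0 0 -1.45" --pt "0 0 -1.45" --twist '[0,0,0,0,0,0,0,0]'

```text
clock: 12.0
tcp_pos: [0.5677, -0.1765, 0.0108]
orientation: [0.0, 0.587, 0.809, 0.0]
wrist_force: [-0.2, 0.0, 0.1]
finger_gap: 0.0855
grip_force: 0.0
```

Request:
jog_arm --gripper '[1,1,1,1,1,1,1,1]' --pt "0 0 2" --pt "0 0 5" --pt "0 0 10" --pt "0 0 15" --pt "3 6 17" --pt "5 12 18" --pt "6 18 18" --pt "6 18 18" --twist '[0,0,0,0,0,0,0,0]'

```text
clock: 13.0
tcp_pos: [0.628, 0.0076, 0.1909]
orientation: [0.0, 0.585, 0.811, 0.0]
wrist_force: [0.1, -1.2, -0.2]
finger_gap: 0.0855
grip_force: 0.0
```

```bash
python3 - <<'E'
from h import *
c=cam('top');d=cam('side');save(c,'pics/top5.png',(255,150,355,250),6)
for n,k in(('top',c),('side',d)):
    A=cloud(k);h=cv2.cvtColor(k['image'],cv2.COLOR_RGB2HSV)
    R=np.hypot(A[...,0]-.459,A[...,1]+.273)
    # top surfaces: rim plane ~ .055, manhole top .069
    for nm,lo,hi,z in(('rim',.050,.066,.056),('manhole',.0655,.08,.069)):
        m=(R<.045)&(A[...,2]>lo)&(A[...,2]<hi);v,u=np.nonzero(m)
        if len(u)<3: continue
        (cx,cy),r=cv2.minEnclosingCircle(np.c_[u,v].astype(np.float32));p=A[m]
        print(n,nm,len(u),'px',round(cx,1),round(cy,1),'->',pts(k,[[cx,cy]],z)[0].round(4),'cloud',np.median(p,0).round(4))
    g=h[...,2][(R<.02)];print(n,'hsvV',g.min(),g.max())
    m=(np.hypot(A[...,0]-.565,A[...,1]+.175)<.06)&(A[...,2]>.015)&(A[...,2]<.035);p=A[m];r=cv2.minAreaRect((p[:,:2]*1000).astype(np.float32));print(n,'block',len(p),r)
E
```

```text
top rim 312 px 308.5 227.5 -> [ 0.4597 -0.2755  0.056 ] cloud [ 0.4581 -0.2734  0.0587]
top manhole 26 px 307.0 227.5 -> [ 0.4585 -0.2687  0.069 ] cloud [ 0.4587 -0.2756  0.0685]
top hsvV 73 144
top block 332 ((568.3076782226562, -173.98641967773438), (40.39140319824219, 68.26905822753906), 17.850379943847656)
side rim 217 px 302.0 157.5 -> [ 0.4613 -0.2723  0.056 ] cloud [ 0.463  -0.2635  0.0576]
side manhole 21 px 303.0 153.5 -> [ 0.46   -0.2707  0.069 ] cloud [ 0.4597 -0.274   0.0671]
side hsvV 56 184
side block 317 ((569.5478515625, -173.10789489746094), (40.38774108886719, 72.18119812011719), 17.545454025268555)
```

View pics/top5.png

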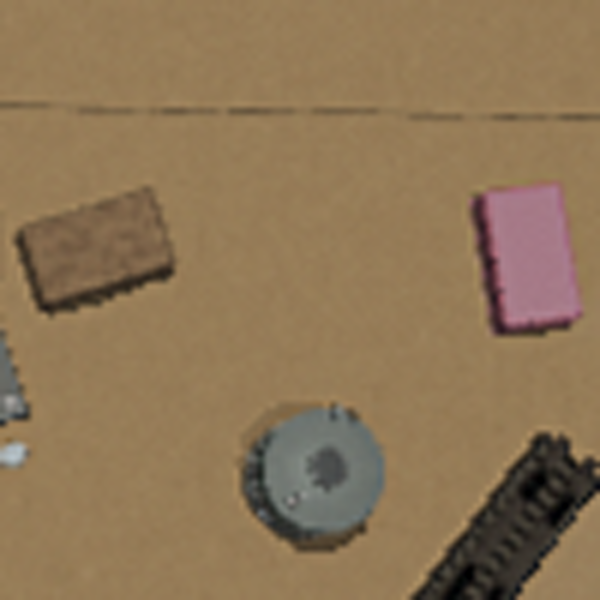

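The picture shows the block lying flat at (95,250), just beside the slab. The tank rim centre is at (322,468). The ladder top is at (343,410), so the tank's +x points about -20°, and I grip across +70°.

Request:
jog_arm --gripper '[1,1,1,1,1,1,1,1]' --pt "-2.4 -4 -1" --pt "-4.8 -8 -2" --pt "-7.2 -12 -3" --pt "-9.6 -16 -4" --pt "-12 -20 -5" --pt "-14.4 -24 -6" --pt "-16.8 -28.1 -7" --pt "-16.8 -28.1 -7" --twist '[8,16,24,32,40,48,51.9,51.9]'

```text
clock: 14.1
tcp_pos: [0.4565, -0.2811, 0.1198]
orientation: [-0.001, 0.178, 0.984, 0.0]
wrist_force: [0.7, 0.3, 0.6]
finger_gap: 0.0855
grip_force: 0.0
```

Request:
jog_arm --gripper '[1,1,1,1,1,1,1,1]' --pt "0 0 0" --pt "0 0 0" --pt "0 0 0" --pt "0 0 0" --pt "0 0 0" --pt "0 0 0" --pt "0 0 0" --pt "0 0 0" --twist '[0,0,0,0,0,0,0,0]'

```text
clock: 15.1
tcp_pos: [0.4596, -0.2775, 0.1207]
orientation: [0.0, 0.174, 0.985, 0.0]
wrist_force: [-0.5, -0.2, -0.1]
finger_gap: 0.0854
grip_force: 0.0
```

Request:
jog_arm --gripper '[1,1,1,1,1,1,1,1]' --pt "0 0.3 0" --pt "0 0.3 -2.5" --pt "0 0.3 -5" --pt "0 0.3 -5" --pt "0 0.3 -7" --pt "0 0.3 -9" --pt "0 0.3 -10.4" --pt "0 0.3 -10.4" --twist '[0,0,0,0,0,0,0,0]'

```text
clock: 16.1
tcp_pos: [0.4593, -0.2742, 0.0164]
orientation: [-0.001, 0.174, 0.985, 0.0]
wrist_force: [1.0, -0.4, -0.3]
finger_gap: 0.0857
grip_force: 0.0
```

Request:
jog_arm --gripper '[0,0,0,0,0,0,0,0]' --pt "0 0 0" --pt "0 0 0" --pt "0 0 0" --pt "0 0 0" --pt "0 0 0" --pt "0 0 0" --pt "0 0 0" --pt "0 0 0" --twist '[0,0,0,0,0,0,0,0]' --squeeze 40

```text
clock: 17.1
tcp_pos: [0.4604, -0.2752, 0.0179]
orientation: [0.001, 0.174, 0.985, -0.001]
wrist_force: [0.5, 0.7, 7.2]
finger_gap: 0.055
grip_force: 42.5
```

Request:
jog_arm --gripper '[0,0,0,0,0,0,0,0]' --pt "0 0 1" --pt "0 0 3" --pt "0 0 5" --pt "0 0 7" --pt "2 3 7" --pt "4 7 7" --pt "6 12 7" --pt "6 12 7" --twist '[0,0,0,0,0,0,0,0]'

```text
clock: 18.1
tcp_pos: [0.5202, -0.1511, 0.087]
orientation: [-0.0, 0.171, 0.985, 0.001]
wrist_force: [-0.5, -0.4, -1.4]
finger_gap: 0.0552
grip_force: 42.7
```

Request:
jog_arm --gripper '[0,0,0,0,0,0,0,0]' --pt "0 0 0" --pt "0 0 0" --pt "0 0 0" --pt "0 0 0" --pt "0 0 0" --pt "0 0 0" --pt "0 0 0" --pt "0 0 0" --twist '[0,0,0,0,0,0,0,0]'

```text
clock: 19.1
tcp_pos: [0.5196, -0.1544, 0.0867]
orientation: [-0.0, 0.174, 0.985, 0.0]
wrist_force: [-0.5, -0.2, -0.4]
finger_gap: 0.0548
grip_force: 42.7
```

```bash
python3 - <<'E'
from h import *
s=env.get_state();print(s['tcp_pos'].round(4),s['orientation'].round(4),s['wrist_force'].round(2))
d=cam('side');save(d,'pics/side6.png',(200,60,370,230),3.5)
A=cloud(d);t=s['tcp_pos'];h=cv2.cvtColor(d['image'],cv2.COLOR_RGB2HSV)
m=(np.hypot(A[...,0]-t[0],A[...,1]-t[1])<.04)&(A[...,2]>t[2]-.03)&(A[...,2]<t[2]+.045)
v,u=np.nonzero(m);print(u.min(),u.max(),v.min(),v.max(),A[m][:,2].min())
E
```

```text
[ 0.5196 -0.1544  0.0867] [-0.000e+00  1.738e-01  9.848e-01  1.000e-04] [-0.47 -0.19 -0.42]
270 297 150 186 0.06622827396197262
```

View pics/side6.png

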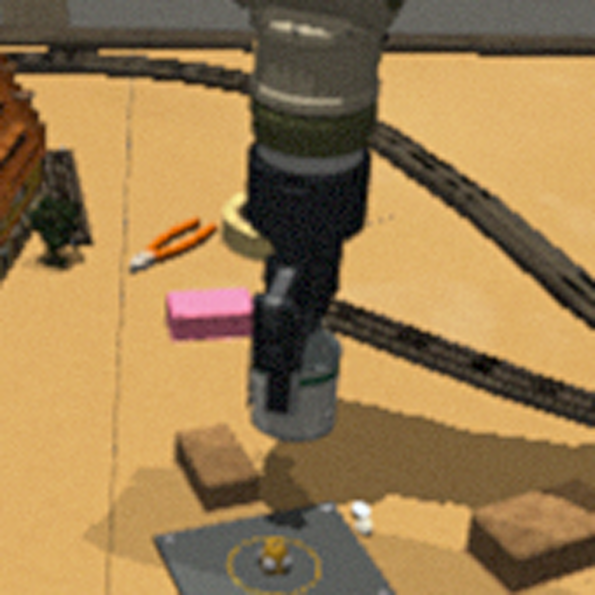

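The picture shows the tank held upright with its bottom front at (291,440) and its sides at x = 250 and 339. The slab below is clear.

```bash
python3 - <<'E'
from h import *
d=cam('side');o=d['cam_to_world'][:3,3]
h=cv2.cvtColor(d['image'],cv2.COLOR_RGB2HSV);A=cloud(d)
# bottom arc: tank cells of low saturation between rows 165..190
for v in range(172,188,2):
    u=[u for u in range(262,305) if A[v,u,2]>.055 and abs(A[v,u,1]+.154)<.06];print(v,(min(u),max(u),len(u)) if u else None)
for v in(185,186.5):
    f=pts(d,[[284,v]],.0688)[0];e=(f-o)[:2];e/=np.hypot(*e);print('centre',(f[:2]+.028*e).round(4))
E
```

```text
172 (270, 295, 26)
174 (270, 294, 25)
176 (270, 295, 25)
178 (271, 295, 25)
180 (271, 295, 25)
182 (272, 294, 23)
184 (275, 292, 18)
186 (280, 287, 8)
centre [ 0.5157 -0.1563]
centre [ 0.5161 -0.1503]
```

Request:
jog_arm --gripper '[0,0,0,0,0,0,0,0]' --pt "0.4 2 0" --pt "0.8 4.5 0" --pt "1.2 7 0" --pt "1.5 8.4 0" --pt "1.5 8.4 -1" --pt "1.5 8.4 -2" --pt "1.5 8.4 -3" --pt "1.5 8.4 -3.5" --twist '[0,0,0,0,0,0,0,0]'

```text
clock: 20.2
tcp_pos: [0.5339, -0.0709, 0.0505]
orientation: [-0.001, 0.174, 0.985, 0.0]
wrist_force: [-0.4, -0.2, -1.0]
finger_gap: 0.055
grip_force: 42.8
```

Request:
jog_arm --gripper '[0,0,0,0,0,0,0,0]' --pt "0 0 0" --pt "0 0 0" --pt "0 0 0" --pt "0 0 0" --pt "0 0 0" --pt "0 0 0" --pt "0 0 0" --pt "0 0 0" --twist '[0,0,0,0,0,0,0,0]'

```text
clock: 21.2
tcp_pos: [0.5346, -0.0705, 0.0517]
orientation: [-0.0, 0.174, 0.985, 0.0]
wrist_force: [0.1, -0.6, -1.4]
finger_gap: 0.0553
grip_force: 42.8
```

```bash
python3 - <<'E'
from h import *
s=env.get_state();print(s['tcp_pos'].round(4),s['wrist_force'].round(2),s['qvel'].round(3))
d=cam('side');o=d['cam_to_world'][:3,3];A=cloud(d);t=s['tcp_pos']
for v in range(195,232,2):
    u=[u for u in range(250,305) if .014+.02*0<A[v,u,2]-(t[2]-.034) and A[v,u,2]>.03 and abs(A[v,u,1]-t[1])<.06];print(v,(min(u),max(u)) if u else None,end=' ')
E
```

```text
[ 0.5346 -0.0705  0.0517] [ 0.12 -0.61 -1.39] [-0.    -0.    -0.    -0.    -0.002  0.   ]
195 (265, 292) 197 (265, 292) 199 (265, 291) 201 (266, 291) 203 (265, 291) 205 (266, 291) 207 (264, 291) 209 (264, 290) 211 (264, 290) 213 (266, 290) 215 (266, 290) 217 (267, 289) 219 (270, 287) 221 (276, 283) 223 None 225 None 227 None 229 None 231 None
```

Request:
jog_arm --gripper '[0,0,0,0,0,0,0,0]' --pt "0 0 -0.3" --pt "0 0 -0.6" --pt "0 0 -0.8" --pt "0 0 -1.0" --pt "0 0 -1.1" --pt "0 0 -1.2" --pt "0 0 -1.25" --pt "0 0 -1.25" --twist '[0,0,0,0,0,0,0,0]'

```text
clock: 22.25
tcp_pos: [0.5347, -0.0705, 0.0392]
orientation: [0.0, 0.174, 0.985, 0.0]
wrist_force: [-0.3, -0.0, -1.4]
finger_gap: 0.0554
grip_force: 42.8
```

Request:
jog_arm --gripper '[0,0,0,0,0,0,0,0]' --pt "0 0 -0.2" --pt "0 0 -0.4" --pt "0 0 -0.6" --pt "0 0 -0.8" --pt "0 0 -1.0" --pt "0 0 -1.2" --pt "0 0 -1.35" --pt "0 0 -1.35" --twist '[0,0,0,0,0,0,0,0]'

```text
clock: 23.25
tcp_pos: [0.5343, -0.0703, 0.0259]
orientation: [-0.0, 0.174, 0.985, 0.0]
wrist_force: [-3.3, -2.1, 3.4]
finger_gap: 0.055
grip_force: 43.6
```

Request:
jog_arm --gripper '[0,0,0,0,0,0,0,0]' --pt "0 0 -0.1" --pt "0 0 -0.15" --pt "0 0 -0.15" --pt "0 0 -0.2" --pt "0 0 -0.2" --pt "0 0 -0.2" --pt "0 0 -0.2" --pt "0 0 -0.2" --twist '[0,0,0,0,0,0,0,0]'

```text
clock: 24.25
tcp_pos: [0.5343, -0.0703, 0.0258]
orientation: [0.0, 0.174, 0.985, -0.0]
wrist_force: [-8.8, -0.7, 19.7]
finger_gap: 0.055
grip_force: 45.0
```

Request:
jog_arm --gripper '[0,0,0,0,0,0,0,0]' --pt "-0.05 0 -0.03" --pt "-0.08 0 -0.05" --pt "-0.08 0 -0.05" --pt "-0.08 0 -0.05" --pt "-0.08 0 -0.05" --pt "-0.08 0 -0.05" --pt "-0.08 0 -0.05" --pt "-0.08 0 -0.05" --twist '[0,0,0,0,0,0,0,0]'

```text
clock: 25.25
tcp_pos: [0.5344, -0.0703, 0.0258]
orientation: [0.001, 0.174, 0.985, 0.0]
wrist_force: [-7.5, 0.9, 21.0]
finger_gap: 0.055
grip_force: 45.1
```

```bash
python3 - <<'E'
from h import *
s=env.get_state();print(s['tcp_pos'].round(4),s['wrist_force'].round(2),s['ft_torque'].round(2),s['qvel'].round(3))
d=cam('side');save(d,'pics/side7.png',(220,150,345,255),6)
A=cloud(d);h=cv2.cvtColor(d['image'],cv2.COLOR_RGB2HSV)
R=np.hypot(A[...,0]-ST[0],A[...,1]-ST[1])
g=(R<.036)&(h[...,0]>55)&(h[...,0]<95)&(h[...,1]>70)&(A[...,2]>.03)
print('green band z',g.sum(),np.median(A[g],0).round(4))
E
```

```text
[ 0.5344 -0.0703  0.0258] [-7.53  0.89 20.96] [-0.11  1.61 -0.09] [ 0.001 -0.001  0.    -0.002  0.001  0.002]
green band z 53 [ 0.5223 -0.0466  0.1128]
```

View pics/side7.png

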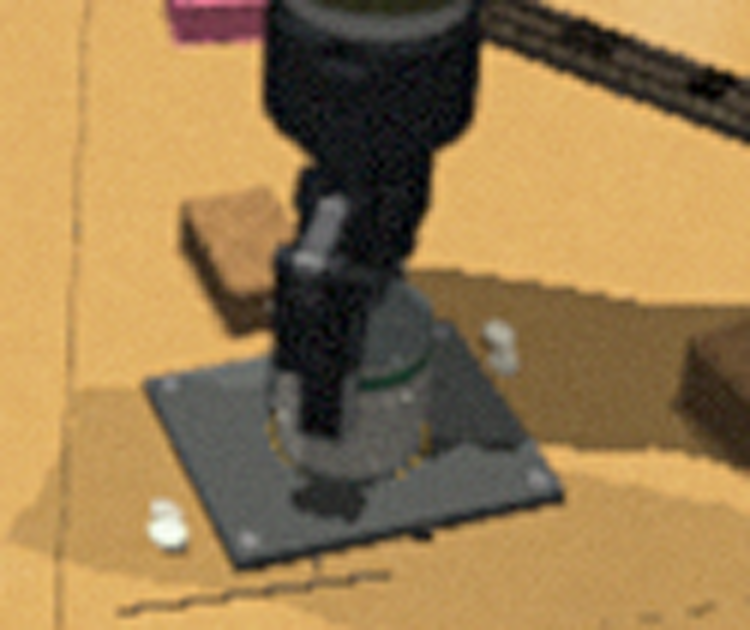

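The picture shows the tank seated inside the yellow ring, which is visible at (275,450) and (425,440). The block is beside the slab at (235,260) and the crumbs are off it. The tool stopped hard at 25.8 mm, where the underside is flush, and presses with 21 N.

```bash
python3 -c "
from h import *
print(env.hand_in())"
```

```text
the job is handed in; nothing more can be done
None
```

I handed the job in at about 25 s: the crumbs are off the slab, the block lies on the board beside it, and the tank, as far as position and force show, is home on the stud, still gripped at 45 N and pressed down with 21 N; the judge's verdict was not shown.

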